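Put the butter dish away behind the sash of the empty cabinet

TASK

Put the butter dish away in whichever of the two counter-top cabinets is empty (the other already holds the honey jar): slide that cabinet's clear front sash well up (it has a bar handle on its top edge), put the dish inside, standing flat on the counter wholly behind the sash, then lower the sash until it is fully shut. Keep the dish upright, and leave the other cabinet's sash, the honey jar, the mug and the pepper mill as they are.

Things in the scene. Friction and masses are not known exactly. Their poses are not given: they have to be found in the camera images.
- cabinet_1: One of two like cabinets, fixed, either order. Wooden sides, clear roof and back, no floor: counter runs in level. 210 wide (y), 180 deep (x), 155 high; inside 186 wide, back inner face at x +84. Origin: underside centre; x points front to back, away from the robot. Open front, shut by a sliding sash 12 thick at x -88, in guides 24 x 12 at both front corners, 200 high.
- cabinet_2: One of two like cabinets, fixed, either order. Wooden sides, clear roof and back, no floor: counter runs in level. 210 wide (y), 180 deep (x), 155 high; inside 186 wide, back inner face at x +84. Origin: underside centre; x points front to back, away from the robot. Open front, shut by a sliding sash 12 thick at x -88, in guides 24 x 12 at both front corners, 200 high.
- sash_1 (a joint): Metres by which the sash of cabinet_1 is raised: 0 = fully shut, 0.150 = top stop. White-framed clear panel, 180 wide; shut, its lower edge is 2 mm and its upper edge 147 mm above the counter. It stays where it is left (about 11 N to raise, 3 N to lower).
- sash_2 (a joint): Metres by which the sash of cabinet_2 is raised: 0 = fully shut, 0.150 = top stop. White-framed clear panel, 180 wide; shut, its lower edge is 2 mm and its upper edge 147 mm above the counter. It stays where it is left (about 11 N to raise, 3 N to lower).
- handle_1 (a point): Centre of the handle on the sash of cabinet_1: dark round bar 12 thick, 100 long along the cabinet's y, standing on the sash's upper edge, 43 above it; 190 above the counter when shut, moving up with the sash. Free below and on both sides; can be pinched from above across the bar.
- handle_2 (a point): Centre of the handle on the sash of cabinet_2: dark round bar 12 thick, 100 long along the cabinet's y, standing on the sash's upper edge, 43 above it; 190 above the counter when shut, moving up with the sash. Free below and on both sides; can be pinched from above across the bar.
- butter_dish: Closed butter dish, one rigid piece, about 0.4 kg: blue base plate 95 (x) x 130 (y) x 12 high, white cover 95 x 116 rising to 52 above the counter, and on top, centred, a blue grip fin 14 thick (x) x 50 long (y), from 52 to 86 high. Origin: centre of the underside; z up. Starts on the counter in front of the cabinets, at any small turn.
- honey_jar: Amber glass jar with a brass lid, 72 diameter x 110 high, standing inside one of the two cabinets: that cabinet is the occupied one. Origin: centre of the underside.
- mug: Terracotta mug 76 diameter x 90 high with a side handle, on the counter to one side. Origin: centre of the underside. Bystander.
- pepper_mill: Dark wooden pepper mill, 60 diameter x 148 high, on the counter to one side. Origin: centre of the underside. Bystander.
Things that resemble listed ones, but are neither listed nor needed, are in the scene too. Of the things that look like the butter_dish, the smallest one is meant.

How it is judged:
On the way, in this order (a step that is already met when the one before it is completed fails the run):
1. the empty cabinet's sash is raised by at least 100 mm (value of joint sash_2 above 0.1 m), for 0.2 s.
2. the dish stands inside that cabinet, wholly behind the sash plane, flat on the counter, with the sash still raised by at least 80 mm (x of butter_dish in the frame of cabinet_2 between -0.032 and 0.06 m and y of butter_dish in the frame of cabinet_2 between -0.06 and 0.06 m and height (world z) of butter_dish below 0.008 m and angle between butter_dish's own z axis and vertical below 0.1 rad and value of joint sash_2 above 0.08 m), for 0.2 s.
At the end, for the whole second after the job is handed in: Dish at rest, flat and upright in the cabinet without the jar, its origin at most 32 mm before the cabinet's middle and 60 mm off its centreline; that sash within 5 mm of shut; the other sash moved under 15 mm, honey jar under 20 mm, mug and mill under 30 mm (x of butter_dish in the frame of cabinet_2 between -0.032 and 0.06 m and y of butter_dish in the frame of cabinet_2 between -0.06 and 0.06 m and height (world z) of butter_dish below 0.008 m and angle between butter_dish's own z axis and vertical below 0.1 rad and value of joint sash_2 below 0.005 m and linear speed of butter_dish below 0.02 m/s and distance of handle_1 from where it was at the start of the episode below 0.015 m and distance of honey_jar from where it was at the start of the episode below 0.02 m and distance of each of mug, pepper_mill from where it was at the start of the episode below 0.03 m); the robot touches nothing.
It fails at once if the butter dish is tipped by more than 0.5 rad (angle between butter_dish's own z axis and vertical above 0.5 rad).
It fails at once if the occupied cabinet's sash is moved by more than 15 mm (distance of handle_1 from where it was at the start of the episode above 0.015 m).
It fails at once if the honey jar is moved by more than 20 mm (distance of honey_jar from where it was at the start of the episode above 0.02 m).
It fails at once if the mug or the pepper mill is moved by more than 30 mm (distance of any of mug, pepper_mill from where it was at the start of the episode above 0.03 m).
It also fails if it takes over 72 s, if anything falls off the work surface, if the arm or the gripper's body presses on something with over 40 N, if the wrist force passes 120 N, or if a joint passes its speed limit or range.

ROBOT

A 6-joint arm with a two-finger parallel gripper is mounted at the origin on the work surface. World frame = base frame: x ahead of the robot, y to its left, z up, the work surface at z = 0. Lengths are in m, angles in rad, forces in N, time in s.
With the tool pointing down it reaches from about 0.275 to 0.85 m from the base axis. Payload 19 kg.
Tool frame: the origin (TCP) lies between the finger pads; the fingertips stand 25 mm ahead of it and the grasp point (between the pads) lies 6 mm ahead of it; z points along the fingers, y is the line along which they close (so a half turn about z gives the same grasp; the last joint's range is limited). The gripper opens to 85 mm and grips with 20 to 120 N. Pads are 22 mm wide; open, the fingers measure 114 mm over their backs; the gripper's body (76 mm by 85 mm) begins 54 mm behind the grasp point. The pads swing forward as they close: fully open they stand 13 mm farther back than shut.
Start: joints at [1.008, 0.15, 1.437, -0, 1.554, -0.134], TCP at [0.239, 0.523, 0.256] pointing down, gripper open.
Joint ranges: [-2.8, 2.8], [-0.68, 2.1], [0.12, 2.68], [-1.39, 4.53], [0.16, 2.79], [-2.81, 2.81]. Speed limits (rad/s): [1.89, 1.89, 2.22, 3.01, 3.01, 3.01].

INTERFACE

Orientations are given as [roll, pitch, yaw] about the fixed x, y, z axes, in that order (R = Rz(yaw) Ry(pitch) Rx(roll)).
In Python, from rig import sensors, cams, workorder gives the robot as it stands. The module is installed in compiled form; this text tells all that it offers.
- The arm moves only by the tool servo_tool, never from a script. Its argument "targets" is a list of rows, each an object with "dp": the shift along the tool's x, y, z in cm, a list of three; "roll": the turn about the tool's z in rad. In form: [{"dp": [dx, dy, dz], "roll": roll}, ...]. A call has 1 to 5 rows; each row shifts and turns the commanded pose from where the row before left it, along the tool's axes as they then stand; what a row does not reach is not made up. A row lasts 1/12 s, in which the tool goes at most 41.7 mm and 7.16 degrees, less where a joint would pass 70% of its speed; a pose out of reach is approached as far as the arm can. A call with a gripper value outside its range is refused whole. "jaw" is the opening, from 0 (shut) to 1 (fully open), set as the call begins (left out, the last holds). The fingers move at their own pace and stop on an object; the grip force is fixed at half the most. Time passes only in rows, so rows that do not move let the fingers close. It gives the time, the measured TCP pose, the force, the opening and the grip force at its end, in the units of the state.
- sensors.get_state(): the state, without advancing time (a new reading comes with each control period).
- cams.camera(name): name is "side" or "top" or "wrist"; returns a dict with "frame" (384x512x3 uint8, red, green, blue), "range_z" (384x512 float32, m along the optical axis (not along the pixel's ray), 0 where there is no reading), "mtx" (3x3 intrinsics, pixels), "k1" (the pictures are not rectified: a ray, as slopes to the right and down, at radius r is drawn at 1 + k1 r^2 times it, then the intrinsics apply), "world_to_cam" (4x4, takes a point from world to camera coordinates). Camera axes: x right, y down, z forward; pixel columns grow to the right and rows downward; lengths in m; the calibration is good to about 2 mm. A picture is of the moment at which its call begins.
- workorder.close_job(): hands the job in; it is judged then, once.
The state is a dict: "time": time; "joints": joint angles; "joint_velocities": joint speeds; "effort": joint torques, N m; "eef_pos": TCP position; "ee_rot": TCP orientation; "wrist_force": force on the tool from outside, world axes, zero at the start; "ft_torque": the same for the moment, N m; "opening": opening from 0.0 (shut) to 1.0 (fully open); "grip_force": force on a finger pad.
Only numpy, scipy, OpenCV 4.12 (cv2) and the standard library are available. Lean on these libraries where they do the work, as an engineer would, in place of code of your own. Each camera call takes 0.05 s, during which the arm holds its last target. There are 200 camera calls.

## Working session

There is one attempt and no reset: what is moved stays moved. The work goes in short steps, Python scripts to look and compute and a tool call to move; the robot and the scene stay as the last step left them, time stands still between calls to the robot, and variables do not carry over. Pictures are saved under pics/ and viewed, at most 10 in all, crops included, and the job is handed in when it is done.

Besides the shell and the picture viewer there is one more tool, called after ">>>" as name(argument=value, ...), one argument or row to a line, values as JSON. servo_tool: Moves the arm, as the interface text tells. Its arguments: {"type":"object","properties":{"targets":{"type":"array"},"jaw":{"type":"number"}},"required":["targets"]}

```bash
mkdir -p pics
cat > h.py <<'E'
import numpy as np,cv2
from rig import sensors,cams,workorder
def shot(n,save=None):
    c=cams.camera(n)
    if save: cv2.imwrite('pics/'+save,cv2.cvtColor(c['frame'],cv2.COLOR_RGB2BGR))
    np.savez('%s.npz'%n,**c); return c
def load(n): return dict(np.load('%s.npz'%n))
def cloud(c):
    z=c['range_z'];h,w=z.shape
    u,v=np.meshgrid(np.arange(w),np.arange(h))
    p=cv2.undistortPoints(np.stack([u,v],-1).reshape(-1,1,2).astype(float),c['mtx'],np.array([float(c['k1']),0,0,0])).reshape(h,w,2)
    P=np.dstack([p*z[...,None],z,np.ones_like(z)])@np.linalg.inv(c['world_to_cam']).T
    P=P[...,:3]; P[z==0]=np.nan; return P
E
python3 - <<'E'
from h import *
for n in('top','side'): shot(n,n+'0.png')
print(sensors.get_state())
E
```

```text
{'time': 0.1, 'joints': array([ 1.00797450e+00,  1.50935752e-01,  1.43795422e+00,  2.05969910e-05,
        1.55378109e+00, -1.34017253e-01]), 'joint_velocities': array([-0.00011587, -0.00128946, -0.00336894, -0.0016266 ,  0.00085348,
       -0.00058671]), 'effort': array([ 3.72745679e-03, -7.14378119e+01, -5.71796572e+01, -1.54592076e-04,
        7.02146397e-03, -5.32329722e-06]), 'eef_pos': array([0.23899633, 0.52277188, 0.2557423 ]), 'ee_rot': array([-3.14052667e+00, -1.64501657e-04,  2.71278763e+00]), 'wrist_force': array([-0.0822462 ,  0.57107078, -0.28168084]), 'ft_torque': array([ 0.0591038 , -0.02631535, -0.01662274]), 'grip_force': 0.0, 'opening': 0.9991496553737903}
```

View pics/top0.png

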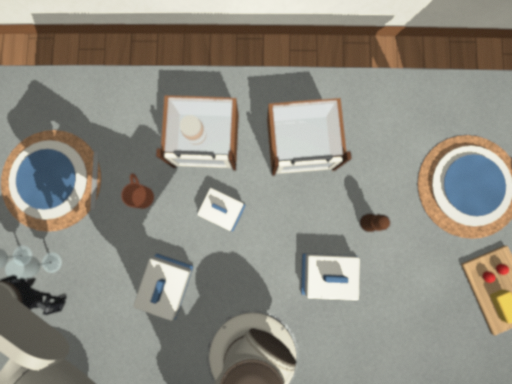

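View pics/side0.png

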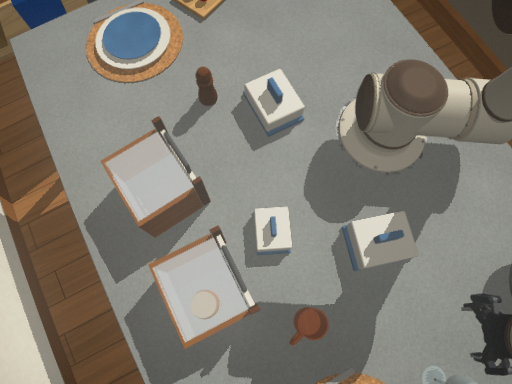

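The top view shows the jar at px (190,128) in the left cabinet, so the right cabinet at (307,135) is the empty one. There are three dish lookalikes: A (220,208), B (163,287) and C (331,277). A looks smallest, so I'll measure all three and check A in a crop.

Run:
```python
from h import *
c=load('top');P=cloud(c);f=c['frame'].astype(int)
hsv=cv2.cvtColor(c['frame'],cv2.COLOR_RGB2HSV)
for nm,(u,v) in dict(A=(220,208),B=(163,287),C=(331,277)).items():
    w=np.zeros(P.shape[:2],bool); w[v-40:v+40,u-40:u+40]=1
    if nm=='A': w[:v-27]=0
    for lab,lo,hi in(('cover',.03,.075),('fin',.076,.12)):
        m=w&(P[...,2]>lo)&(P[...,2]<hi)
        n,l=cv2.connectedComponents(m.astype(np.uint8)); 
        k=np.argmax([(l==i).sum() for i in range(1,n)])+1
        q=P[l==k]; r=cv2.minAreaRect((q[:,:2]*1000).astype(np.float32))
        print(nm,lab,len(q),np.round(r[0]),np.round(r[1]),round(r[2],1),np.round(np.median(q[:,2]),4))
# cabinets: points above 0.12
for nm,(u0,u1) in dict(L=(150,245),R=(258,360)).items():
    w=np.zeros(P.shape[:2],bool); w[85:185,u0:u1]=1
    for lab,lo,hi in(('walls',.145,.165),('handle',.178,.197),('guide',.1975,.215)):
        q=P[w&(P[...,2]>lo)&(P[...,2]<hi)]
        if len(q)<4: print(nm,lab,len(q));continue
        r=cv2.minAreaRect((q[:,:2]*1000).astype(np.float32))
        print(nm,lab,len(q),np.round(r[0]),np.round(r[1]),round(r[2],1),np.round(q.mean(0),3))
for v in (100,130,160,165): print(P[v,307].round(3))
for nm,(u,v) in dict(mug=(137,192),mill=(374,222),jar=(190,128)).items(): print(nm,P[v,u].round(3))
im=cv2.cvtColor(c['frame'],cv2.COLOR_RGB2BGR)
a=cv2.resize(im[85:245,150:360],None,fx=3.5,fy=3.5,interpolation=2);cv2.imwrite('pics/crop1.png',a)
```

```text
A cover 1059 [461. 110.] [117.  95.] 65.2 0.0514
A fin 75 [460. 110.] [50. 13.] 64.4 0.0853
B cover 2116 [213. 281.] [128. 159.] 72.9 0.0694
B fin 207 [214. 280.] [19. 66.] 76.1 0.1139
C cover 2140 [ 258. -239.] [159. 129.] 88.5 0.07
C fin 198 [ 259. -238.] [67. 20.] 88.7 0.1148
L walls 4163 [686. 168.] [212. 189.] 88.5 [0.693 0.167 0.154]
L handle 50 [603. 168.] [208.  24.] 89.3 [0.6   0.182 0.189]
L guide 222 [602. 168.] [209.  23.] 90.0 [0.603 0.169 0.208]
R walls 4292 [ 678. -148.] [189. 212.] 5.8 [ 0.684 -0.147  0.154]
R handle 65 [ 594. -156.] [ 25. 210.] 4.9 [ 0.592 -0.167  0.191]
R guide 218 [ 595. -155.] [ 23. 210.] 4.9 [ 0.595 -0.156  0.201]
[ 0.831 -0.17  -0.005]
[ 0.683 -0.147  0.157]
[ 0.589 -0.141  0.197]
[ 0.594 -0.157  0.089]
mug [0.511 0.387 0.002]
mill [ 0.424 -0.346  0.124]
jar [0.686 0.19  0.151]
```

View pics/crop1.png

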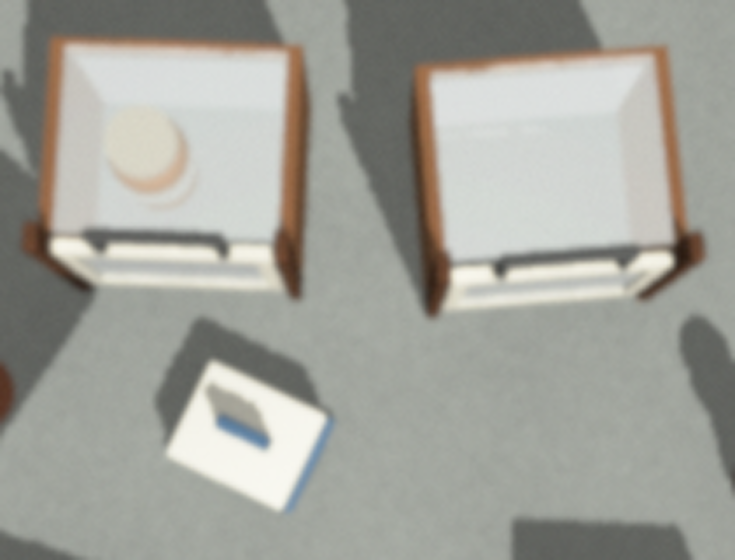

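The crop confirms the choice. A is a 95×117 cover with its top at 51 mm and a 50×13 fin, which matches the dish; B and C measure 128×159. The jar is in the left cabinet and the right one is empty, with its handle at crop px (498–635, 262). The tool only points down, so the dish has to be pushed in under the sash. Before choosing how, I'll check the gripper's body profile.

Run:
```python
from h import *
from scipy.spatial.transform import Rotation as R
s=sensors.get_state(); T=R.from_euler('xyz',s['ee_rot']).as_matrix()
print(T.round(2))
Q=[]
for n in('top','side'):
    P=cloud(load(n)).reshape(-1,3); Q.append(P[np.isfinite(P).all(1)])
Q=np.vstack(Q); L=(Q-s['eef_pos'])@T*1000
L=L[(np.hypot(L[:,0],L[:,1])<140)&(L[:,2]<40)&(L[:,2]>-260)]
for z in range(-260,40,15):
    q=L[(L[:,2]>=z)&(L[:,2]<z+15)]
    if len(q): print(z,len(q),'x',q[:,0].min().round(),q[:,0].max().round(),'y',q[:,1].min().round(),q[:,1].max().round())
c=load('wrist') if 0 else None
M=np.linalg.inv(cams.camera('wrist')['world_to_cam']);print('wristcam in tool mm',((M[:3,3]-s['eef_pos'])@T*1000).round(), (T.T@M[:3,:3]).round(2))
```

```text
[[-0.91  0.42 -0.  ]
 [ 0.42  0.91 -0.  ]
 [ 0.   -0.   -1.  ]]
-260 219 x -67.0 -53.0 y -129.0 -33.0
-245 13 x -66.0 -58.0 y -88.0 -31.0
-200 36 x -46.0 -36.0 y -27.0 6.0
-185 237 x -49.0 -25.0 y -39.0 17.0
-170 163 x -48.0 -23.0 y -41.0 22.0
-155 183 x -39.0 -10.0 y -37.0 26.0
-140 353 x -39.0 -3.0 y -39.0 32.0
-125 370 x -39.0 8.0 y -39.0 32.0
-110 141 x -38.0 11.0 y -62.0 33.0
-95 619 x -20.0 13.0 y -70.0 68.0
-80 416 x -21.0 13.0 y -72.0 70.0
-65 466 x -19.0 14.0 y -74.0 71.0
-50 464 x -18.0 13.0 y -76.0 75.0
-35 88 x -14.0 9.0 y -68.0 68.0
-20 106 x -12.0 5.0 y -58.0 53.0
-5 111 x -12.0 11.0 y -59.0 54.0
10 7 x 0.0 9.0 y 41.0 44.0
wristcam in tool mm [  69.    0. -118.] [[-0.   -0.96 -0.27]
 [ 1.   -0.   -0.  ]
 [-0.   -0.27  0.96]]
```

The closed gripper is slim only at its lower part. The body above it would hit the raised sash or roof before the dish is far enough in. Plan:
1. Raise the sash.
2. Set the dish down square in front of the opening.
3. Take the big lookalike C by its fin and use its long base (about 89 mm reach) as a pusher under the sash.
4. Set C aside and shut the sash.

First I turn and go above the handle.

>>> servo_tool(
  targets=[
    {"dp":[0,0,0],"roll":0.117},
    {"dp":[0,0,0],"roll":0.117},
    {"dp":[0,0,0],"roll":0.117},
    {"dp":[0,0,0],"roll":0.117},
    {"dp":[0,0,0],"roll":0.117},
  ],
  jaw=1,
)

```text
time: 0.57
eef_pos: [0.239, 0.5229, 0.256]
ee_rot: [-3.141, 0.0, 2.122]
wrist_force: [-0.0, -1.0, 1.2]
opening: 0.998
grip_force: 0.0
```

>>> servo_tool(
  targets=[
    {"dp":[0,0,0],"roll":0.117},
    {"dp":[0,0,0],"roll":0.117},
    {"dp":[0,0,0],"roll":0.117},
    {"dp":[0,0,0],"roll":0.115},
    {"dp":[0,0,0],"roll":0},
  ],
)

```text
time: 0.98
eef_pos: [0.239, 0.5228, 0.2561]
ee_rot: [-3.141, 0.0, 1.656]
wrist_force: [-0.1, -0.5, 0.5]
opening: 0.998
grip_force: 0.0
```

>>> servo_tool(
  targets=[
    {"dp":[-2.9,1.2,0],"roll":0},
    {"dp":[-2.9,1.2,0],"roll":0},
    {"dp":[-2.9,1.2,0],"roll":0},
    {"dp":[-2.9,1.2,0],"roll":0},
    {"dp":[-2.9,1.2,0],"roll":0},
  ],
)

```text
time: 1.4
eef_pos: [0.3123, 0.3826, 0.2562]
ee_rot: [-3.141, 0.0, 1.667]
wrist_force: [0.6, -0.7, 0.5]
opening: 1.0
grip_force: 0.0
```

>>> servo_tool(
  targets=[
    {"dp":[-2.9,1.2,0],"roll":0},
    {"dp":[-2.9,1.2,0],"roll":0},
    {"dp":[-2.9,1.2,0],"roll":0},
    {"dp":[-2.9,1.2,0],"roll":0},
    {"dp":[-2.9,1.2,0],"roll":0},
  ],
)

```text
time: 1.82
eef_pos: [0.3852, 0.2436, 0.2563]
ee_rot: [3.142, -0.0, 1.667]
wrist_force: [-0.3, 0.7, -0.4]
opening: 1.001
grip_force: 0.0
```

>>> servo_tool(
  targets=[
    {"dp":[-2.9,1.2,0],"roll":0},
    {"dp":[-2.9,1.2,0],"roll":0},
    {"dp":[-2.9,1.2,0],"roll":0},
    {"dp":[-2.9,1.2,0],"roll":0},
    {"dp":[-2.9,1.2,0],"roll":0},
  ],
)

```text
time: 2.23
eef_pos: [0.4582, 0.1046, 0.2564]
ee_rot: [3.141, 0.0, 1.666]
wrist_force: [0.8, 0.4, -0.4]
opening: 1.005
grip_force: 0.0
```

>>> servo_tool(
  targets=[
    {"dp":[-2.9,1.2,0],"roll":0},
    {"dp":[-2.9,1.2,0],"roll":0},
    {"dp":[-2.9,1.2,0],"roll":0},
    {"dp":[-2.9,1.2,0],"roll":0},
    {"dp":[0,0,0],"roll":0},
  ],
)

```text
time: 2.65
eef_pos: [0.5178, -0.0091, 0.2556]
ee_rot: [-3.141, 0.001, 1.663]
wrist_force: [0.3, 1.1, -0.1]
opening: 0.999
grip_force: 0.0
```

>>> servo_tool(
  targets=[
    {"dp":[-3.04,1.28,0],"roll":0},
    {"dp":[-3.04,1.28,0],"roll":0},
    {"dp":[-3.04,1.28,0],"roll":0},
    {"dp":[-3.04,1.28,0],"roll":0},
    {"dp":[-3.04,1.28,0],"roll":0},
  ],
)

```text
time: 3.07
eef_pos: [0.5942, -0.1519, 0.2562]
ee_rot: [-3.141, -0.0, 1.666]
wrist_force: [0.1, 0.4, -0.4]
opening: 0.999
grip_force: 0.0
```

>>> servo_tool(
  targets=[
    {"dp":[0,0,0],"roll":0},
    {"dp":[0,0,0],"roll":0},
  ],
)

```text
time: 3.23
eef_pos: [0.5939, -0.1517, 0.2553]
ee_rot: [-3.14, -0.001, 1.664]
wrist_force: [0.4, 0.4, -0.3]
opening: 1.001
grip_force: 0.0
```

```bash
cat >> h.py <<'E'
from scipy.spatial.transform import Rotation as R
def plan(pos,ang=None):
    "dp (cm) in present tool axes to reach pos; roll to bring tool y to world angle ang (deg)"
    s=sensors.get_state();T=R.from_euler('xyz',s['ee_rot']).as_matrix()
    a=np.degrees(np.arctan2(T[1,1],T[0,1]))
    if ang is not None:
        d=(a-ang+90)%180-90; print('roll',round(np.radians(d),3)); T=T@R.from_euler('z',d,degrees=True).as_matrix()
    print('yang',a.round(2),'pos',s['eef_pos'].round(4),'dp after roll',((np.array(pos)-s['eef_pos'])@T*100).round(2))
E
python3 - <<'E'
from h import *
P=cloud(shot('wrist','w1.png'))
q=P[(P[...,2]>.18)&(P[...,2]<.1965)&(abs(P[...,0]-.595)<.03)&(abs(P[...,1]+.155)<.06)]
print(len(q),np.percentile(q,[2,50,98],axis=0).round(4))
r=cv2.minAreaRect((q[:,:2]*1000).astype(np.float32));print(r)
plan((.595,-.155,.196),5)
E
```

```text
53 [[ 0.5861 -0.1873  0.1813]
 [ 0.5918 -0.1022  0.1933]
 [ 0.5988 -0.1007  0.1964]]
((594.99072265625, -145.2513885498047), (12.010099411010742, 89.32161712646484), 4.866250038146973)
roll 0.006
yang 5.33 pos [ 0.5936 -0.1507  0.2557] dp after roll [-0.45  0.11  5.97]
```

View pics/w1.png

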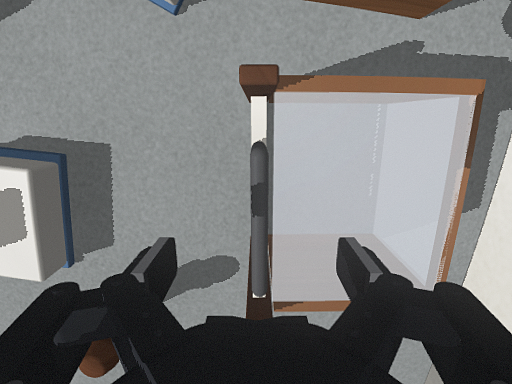

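The wrist view shows the bar at px (258,150–290), centred between the open fingers at (160,265) and (360,265). It is square to them and the cabinet behind it is empty. I'll descend and grip.

>>> servo_tool(
  targets=[
    {"dp":[-0.1,0.05,1.5],"roll":0},
    {"dp":[-0.1,0.05,1.5],"roll":0},
    {"dp":[-0.1,0,1.5],"roll":0},
    {"dp":[-0.1,0,1.5],"roll":0},
    {"dp":[0,0,0],"roll":0},
  ],
)

```text
time: 3.7
eef_pos: [0.5939, -0.153, 0.1938]
ee_rot: [-3.138, -0.002, 1.665]
wrist_force: [-0.7, 0.6, -0.9]
opening: 1.003
grip_force: 0.0
```

>>> servo_tool(
  targets=[
    {"dp":[0,0,0],"roll":0},
    {"dp":[0,0,0],"roll":0},
    {"dp":[0,0,0],"roll":0},
    {"dp":[0,0,0],"roll":0},
    {"dp":[0,0,0],"roll":0},
  ],
  jaw=0,
)

```text
time: 4.12
eef_pos: [0.5953, -0.1545, 0.197]
ee_rot: [3.141, 0.0, 1.662]
wrist_force: [-1.1, -0.2, 0.2]
opening: 0.302
grip_force: 0.0
```

>>> servo_tool(
  targets=[
    {"dp":[0,0,0],"roll":0},
    {"dp":[0,0,0],"roll":0},
    {"dp":[0,0,0],"roll":0},
    {"dp":[0,0,0],"roll":0},
    {"dp":[0,0,0],"roll":0},
  ],
)

```text
time: 4.53
eef_pos: [0.5958, -0.1545, 0.1968]
ee_rot: [3.14, 0.0, 1.662]
wrist_force: [7.2, 0.6, 0.0]
opening: 0.119
grip_force: 58.4
```

Gripped. Now I raise it 14.4 cm in small steps.

>>> servo_tool(
  targets=[
    {"dp":[0,0,-0.9],"roll":0},
    {"dp":[0,0,-0.9],"roll":0},
    {"dp":[0,0,-0.9],"roll":0},
    {"dp":[0,0,-0.9],"roll":0},
    {"dp":[0,0,-0.9],"roll":0},
  ],
)

```text
time: 4.95
eef_pos: [0.5957, -0.1545, 0.2409]
ee_rot: [3.141, -0.0, 1.662]
wrist_force: [12.3, -0.3, -11.4]
opening: 0.122
grip_force: 58.6
```

>>> servo_tool(
  targets=[
    {"dp":[0,0,-1],"roll":0},
    {"dp":[0,0,-1],"roll":0},
    {"dp":[0,0,-1],"roll":0},
    {"dp":[0,0,-1],"roll":0},
    {"dp":[0,0,-1],"roll":0},
  ],
)

```text
time: 5.37
eef_pos: [0.5957, -0.1545, 0.2908]
ee_rot: [3.141, -0.0, 1.662]
wrist_force: [10.9, -0.7, -12.5]
opening: 0.121
grip_force: 58.6
```

>>> servo_tool(
  targets=[
    {"dp":[0,0,-1],"roll":0},
    {"dp":[0,0,-1],"roll":0},
    {"dp":[0,0,-1],"roll":0},
    {"dp":[0,0,-1],"roll":0},
    {"dp":[0,0,-0.9],"roll":0},
  ],
)

```text
time: 5.78
eef_pos: [0.5957, -0.1545, 0.3398]
ee_rot: [3.141, -0.0, 1.662]
wrist_force: [11.9, -0.6, -11.6]
opening: 0.118
grip_force: 58.6
```

>>> servo_tool(
  targets=[
    {"dp":[0,0,0],"roll":0},
    {"dp":[0,0,0],"roll":0},
    {"dp":[0,0,0],"roll":0},
  ],
)

```text
time: 6.03
eef_pos: [0.5958, -0.1545, 0.3407]
ee_rot: [3.14, 0.0, 1.662]
wrist_force: [8.1, 0.6, 1.4]
opening: 0.12
grip_force: 65.8
```

>>> servo_tool(
  targets=[
    {"dp":[0,0,0],"roll":0},
    {"dp":[0,0,0],"roll":0},
    {"dp":[0,0,0],"roll":0},
    {"dp":[0,0,0],"roll":0},
    {"dp":[0,0,0],"roll":0},
  ],
  jaw=1,
)

```text
time: 6.45
eef_pos: [0.5951, -0.1545, 0.3403]
ee_rot: [-3.141, 0.0, 1.662]
wrist_force: [0.0, 0.2, 0.5]
opening: 0.822
grip_force: 0.0
```

>>> servo_tool(
  targets=[
    {"dp":[0,0,-2],"roll":0},
    {"dp":[0,0,-2],"roll":0},
    {"dp":[0,0,-2],"roll":0},
    {"dp":[0,0,0],"roll":0},
    {"dp":[0,0,0],"roll":0},
  ],
)

```text
time: 6.87
eef_pos: [0.5953, -0.1546, 0.4011]
ee_rot: [3.14, 0.001, 1.662]
wrist_force: [-0.3, 0.7, -1.2]
opening: 0.999
grip_force: 0.0
```

Run:
```python
from h import *
plan((.4605,.110,.20),-25)
plan((.4605,.110,.20))
```

```text
roll 0.527
yang 5.21 pos [ 0.5953 -0.1546  0.4011] dp after roll [ 18.29 -23.43  20.07]
yang 5.21 pos [ 0.5953 -0.1546  0.4011] dp after roll [ 27.59 -11.05  20.07]
```

>>> servo_tool(
  targets=[
    {"dp":[2.76,-1.1,0],"roll":0},
    {"dp":[2.76,-1.1,0],"roll":0},
    {"dp":[2.76,-1.1,0],"roll":0},
    {"dp":[2.76,-1.1,0],"roll":0},
    {"dp":[2.76,-1.1,1],"roll":0},
  ],
)

```text
time: 7.28
eef_pos: [0.527, -0.0211, 0.3905]
ee_rot: [3.141, 0.0, 1.661]
wrist_force: [0.7, 0.3, 0.8]
opening: 1.002
grip_force: 0.0
```

>>> servo_tool(
  targets=[
    {"dp":[2.76,-1.1,1.5],"roll":0},
    {"dp":[2.76,-1.1,1.5],"roll":0},
    {"dp":[2.76,-1.1,1.5],"roll":0},
    {"dp":[2.76,-1.1,1.5],"roll":0},
    {"dp":[2.76,-1.1,1.5],"roll":0},
  ],
)

```text
time: 7.7
eef_pos: [0.4592, 0.1114, 0.3135]
ee_rot: [-3.14, 0.0, 1.662]
wrist_force: [-0.1, -0.5, 0.4]
opening: 1.006
grip_force: 0.0
```

>>> servo_tool(
  targets=[
    {"dp":[0,0,2.3],"roll":0.1054},
    {"dp":[0,0,2.3],"roll":0.1054},
    {"dp":[0,0,2.3],"roll":0.1054},
    {"dp":[0,0,2.3],"roll":0.1054},
    {"dp":[0,0,2.3],"roll":0.1054},
  ],
)

```text
time: 8.12
eef_pos: [0.4597, 0.1104, 0.1983]
ee_rot: [-3.141, 0.001, 1.13]
wrist_force: [-0.5, -1.0, 0.9]
opening: 1.0
grip_force: 0.0
```

>>> servo_tool(
  targets=[
    {"dp":[0,0,0],"roll":0},
    {"dp":[0,0,0],"roll":0},
  ],
)

```text
time: 8.28
eef_pos: [0.4598, 0.1103, 0.1995]
ee_rot: [-3.139, 0.001, 1.138]
wrist_force: [0.5, -1.0, 1.7]
opening: 1.002
grip_force: 0.0
```

Run:
```python
from h import *
P=cloud(shot('wrist','w2.png'))
q=P[(P[...,2]>.078)&(P[...,2]<.09)&(np.hypot(P[...,0]-.46,P[...,1]-.11)<.04)]
print(len(q)); r=cv2.minAreaRect((q[:,:2]*1000).astype(np.float32));print(r)
plan((.4605,.110,.083),-25)
```

```text
814
((461.2174987792969, 108.64070129394531), (50.28524398803711, 13.208971977233887), 65.76177215576172)
roll 0.004
yang -24.76 pos [0.4605 0.1103 0.2008] dp after roll [-0.02  0.02 11.78]
```

View pics/w2.png

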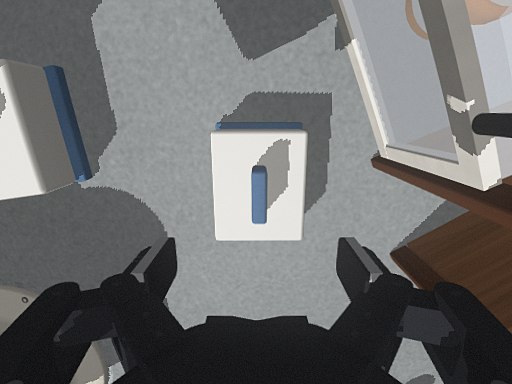

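The wrist view shows the blue fin at px (258,195), upright in the image and centred between the pads. I'll descend and grip it.

>>> servo_tool(
  targets=[
    {"dp":[-0.1,0,2.9],"roll":0},
    {"dp":[0,0,2.9],"roll":0},
    {"dp":[0,0,2.9],"roll":0},
    {"dp":[0,0,2],"roll":0},
    {"dp":[0,0,1],"roll":0},
  ],
)

```text
time: 8.75
eef_pos: [0.4598, 0.1094, 0.0823]
ee_rot: [-3.141, 0.001, 1.138]
wrist_force: [-0.8, -0.5, -0.0]
opening: 1.0
grip_force: 0.0
```

>>> servo_tool(
  targets=[
    {"dp":[0,0,0],"roll":0},
    {"dp":[0,0,0],"roll":0},
    {"dp":[0,0,0],"roll":0},
    {"dp":[0,0,0],"roll":0},
    {"dp":[0,0,0],"roll":0},
  ],
  jaw=0,
)

```text
time: 9.17
eef_pos: [0.4606, 0.1095, 0.0844]
ee_rot: [3.14, -0.001, 1.135]
wrist_force: [0.0, 0.7, -0.8]
opening: 0.297
grip_force: 0.0
```

>>> servo_tool(
  targets=[
    {"dp":[0,0,0],"roll":0},
    {"dp":[0,0,0],"roll":0},
    {"dp":[0,0,0],"roll":0},
    {"dp":[0,0,0],"roll":0},
    {"dp":[0,0,0],"roll":0},
  ],
)

```text
time: 9.58
eef_pos: [0.4606, 0.1093, 0.0839]
ee_rot: [3.14, -0.0, 1.135]
wrist_force: [2.6, -1.3, 7.1]
opening: 0.15
grip_force: 62.5
```

>>> servo_tool(
  targets=[
    {"dp":[0,0,-0.5],"roll":0},
    {"dp":[0,0,-1],"roll":0},
    {"dp":[0,0,-1],"roll":0},
    {"dp":[0,0,-0.5],"roll":0},
    {"dp":[0,0,0],"roll":0},
  ],
)

```text
time: 10.0
eef_pos: [0.4607, 0.1095, 0.1149]
ee_rot: [3.14, -0.001, 1.135]
wrist_force: [0.7, 0.3, -2.4]
opening: 0.154
grip_force: 61.2
```

Run:
```python
from h import *
C=np.array([.683,-.1475]);a=np.radians(5);X=np.array([np.cos(a),np.sin(a)])
t=C-.178*X;print(t);plan((*t,.113),5);plan((*t,.113))
```

```text
[ 0.50567734 -0.16301372]
roll -0.523
yang -24.98 pos [0.4607 0.1095 0.1149] dp after roll [-27.54   2.11   0.2 ]
yang -24.98 pos [0.4607 0.1095 0.1149] dp after roll [-22.8   15.59   0.2 ]
```

>>> servo_tool(
  targets=[
    {"dp":[0,0,0],"roll":-0.1046},
    {"dp":[0,0,0],"roll":-0.1046},
    {"dp":[0,0,0],"roll":-0.1046},
    {"dp":[0,0,0],"roll":-0.1046},
    {"dp":[0,0,0],"roll":-0.1046},
  ],
)

```text
time: 10.42
eef_pos: [0.4599, 0.1094, 0.1131]
ee_rot: [-3.141, 0.0, 1.663]
wrist_force: [0.4, 0.7, -2.2]
opening: 0.15
grip_force: 61.1
```

>>> servo_tool(
  targets=[
    {"dp":[-1,0.1,0],"roll":0},
    {"dp":[-2,0.16,0],"roll":0},
    {"dp":[-2.5,0.2,0],"roll":0},
    {"dp":[-2.5,0.2,0],"roll":0},
    {"dp":[-2.5,0.2,0],"roll":0},
  ],
)

```text
time: 10.83
eef_pos: [0.4777, 0.0041, 0.1132]
ee_rot: [-3.141, 0.0, 1.655]
wrist_force: [0.9, -0.7, -2.5]
opening: 0.156
grip_force: 61.1
```

>>> servo_tool(
  targets=[
    {"dp":[-2.5,0.2,0],"roll":0},
    {"dp":[-2.5,0.2,0],"roll":0},
    {"dp":[-2.5,0.2,0],"roll":0},
    {"dp":[-2.5,0.2,0],"roll":0},
    {"dp":[-2.5,0.2,0],"roll":0},
  ],
)

```text
time: 11.25
eef_pos: [0.4984, -0.1199, 0.1132]
ee_rot: [-3.141, 0.0, 1.655]
wrist_force: [0.5, 0.5, -3.1]
opening: 0.156
grip_force: 61.1
```

>>> servo_tool(
  targets=[
    {"dp":[-2.5,0.2,0],"roll":0},
    {"dp":[-1.5,0.1,0],"roll":0},
    {"dp":[-0.5,0,0],"roll":0},
    {"dp":[0,0,0],"roll":0},
    {"dp":[0,0,0],"roll":0},
  ],
)

```text
time: 11.67
eef_pos: [0.5052, -0.1622, 0.1131]
ee_rot: [-3.141, -0.0, 1.657]
wrist_force: [0.7, 0.4, -3.5]
opening: 0.15
grip_force: 61.1
```

Run:
```python
from h import *
plan((.5057,-.163,.0845),5)
```

```text
roll -0.001
yang 4.92 pos [ 0.5052 -0.1622  0.1131] dp after roll [-0.08  0.05  2.86]
```

>>> servo_tool(
  targets=[
    {"dp":[0,0,0.8],"roll":0},
    {"dp":[0,0,0.8],"roll":0},
    {"dp":[0,0,0.8],"roll":0},
    {"dp":[0,0,0.5],"roll":0},
    {"dp":[0,0,0],"roll":0},
  ],
)

```text
time: 12.08
eef_pos: [0.5053, -0.1621, 0.0839]
ee_rot: [-3.141, -0.0, 1.658]
wrist_force: [-0.2, -0.1, -2.7]
opening: 0.148
grip_force: 61.5
```

>>> servo_tool(
  targets=[
    {"dp":[0,0,0],"roll":0},
    {"dp":[0,0,0],"roll":0},
    {"dp":[0,0,0],"roll":0},
    {"dp":[0,0,0],"roll":0},
    {"dp":[0,0,0],"roll":0},
  ],
  jaw=0.6,
)

```text
time: 12.5
eef_pos: [0.5055, -0.1627, 0.0843]
ee_rot: [-3.142, 0.0, 1.658]
wrist_force: [-0.2, 0.2, -0.0]
opening: 0.6
grip_force: 0.0
```

>>> servo_tool(
  targets=[
    {"dp":[0,0,-1],"roll":0},
    {"dp":[0,0,-3],"roll":0},
    {"dp":[0,0,-3.5],"roll":0},
    {"dp":[0,0,-3.5],"roll":0},
    {"dp":[0,0,-3],"roll":0},
  ],
)

```text
time: 12.92
eef_pos: [0.5054, -0.1626, 0.2276]
ee_rot: [3.14, 0.001, 1.658]
wrist_force: [0.5, -0.2, 0.0]
opening: 0.6
grip_force: 0.0
```

Run:
```python
from h import *
plan((.2585,-.2385,.223),-1.4)
plan((.2585,-.2385,.223))
```

```text
roll 0.111
yang 4.99 pos [ 0.5054 -0.1626  0.2276] dp after roll [ -8.19 -24.5    0.43]
yang 4.99 pos [ 0.5054 -0.1626  0.2276] dp after roll [ -5.41 -25.26   0.43]
```

>>> servo_tool(
  targets=[
    {"dp":[0,0,0],"roll":0.111},
    {"dp":[-0.8,-2.4,0],"roll":0},
    {"dp":[-0.8,-2.4,0],"roll":0},
    {"dp":[-0.8,-2.4,0],"roll":0},
    {"dp":[-0.8,-2.4,0],"roll":0},
  ],
  jaw=1,
)

```text
time: 13.33
eef_pos: [0.4076, -0.1924, 0.225]
ee_rot: [3.141, 0.0, 1.547]
wrist_force: [-0.8, -1.1, -0.7]
opening: 0.995
grip_force: 0.0
```

>>> servo_tool(
  targets=[
    {"dp":[-0.8,-2.4,0],"roll":0},
    {"dp":[-0.8,-2.4,0],"roll":0},
    {"dp":[-0.8,-2.4,0],"roll":0},
    {"dp":[-0.8,-2.4,0],"roll":0},
    {"dp":[-0.8,-2.4,0],"roll":0},
  ],
)

```text
time: 13.75
eef_pos: [0.2866, -0.2295, 0.2251]
ee_rot: [3.141, 0.001, 1.547]
wrist_force: [-0.2, -0.1, 0.3]
opening: 0.999
grip_force: 0.0
```

>>> servo_tool(
  targets=[
    {"dp":[-0.9,-2.7,0.4],"roll":0},
    {"dp":[0,0,0],"roll":0},
    {"dp":[0,0,0],"roll":0},
  ],
)

```text
time: 14.0
eef_pos: [0.2598, -0.2382, 0.2211]
ee_rot: [3.141, 0.001, 1.544]
wrist_force: [0.4, 0.8, 1.0]
opening: 0.998
grip_force: 0.0
```

Run:
```python
from h import *
P=cloud(shot('wrist','w3.png'))
q=P[(P[...,2]>.1)&(P[...,2]<.12)&(np.hypot(P[...,0]-.258,P[...,1]+.238)<.06)]
print(len(q)); r=cv2.minAreaRect((q[:,:2]*1000).astype(np.float32));print(r,q[:,2].max())
c=r[0];plan((c[0]/1000,c[1]/1000,.112))
# dish A by top camera & blue base of C
P=cloud(shot('top','top1.png'))
for (x,y,lo,hi,R0) in ((.505,-.163,.03,.06,.09),(.505,-.163,.076,.09,.06)):
    q=P[(P[...,2]>lo)&(P[...,2]<hi)&(np.hypot(P[...,0]-x,P[...,1]-y)<R0)&(P[...,0]<.57)]
    print(len(q),cv2.minAreaRect((q[:,:2]*1000).astype(np.float32)))
w=cloud(load('wrist')); q=w[(w[...,2]>.008)&(w[...,2]<.03)&(np.hypot(w[...,0]-.258,w[...,1]+.238)<.12)]
print('Cbase',len(q),q.min(0),q.max(0),np.percentile(q[:,2],[50,90]))
```

```text
1621
((259.316162109375, -238.79776000976562), (66.52578735351562, 18.63990592956543), 88.76129913330078) 0.11821103327693896
yang -1.47 pos [ 0.2605 -0.238   0.2211] dp after roll [-0.07 -0.13 10.91]
1055 ((505.1731262207031, -161.60687255859375), (95.18318176269531, 116.71891784667969), 4.9059224128723145)
79 ((505.1166076660156, -160.89248657226562), (14.0114107131958, 48.74943542480469), 6.177734851837158)
Cbase 774 [ 0.1980903  -0.16030542  0.01361827] [ 0.32385993 -0.15028934  0.01851798] [0.01604821 0.01703351]
```

View pics/w3.png

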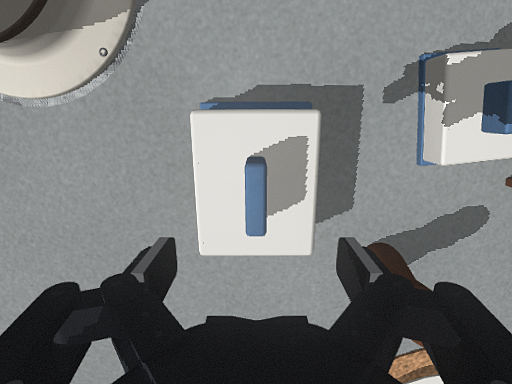

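The wrist view shows C's fin at px (256,195), centred, and dish A at the upper right standing where I placed it. C's base is 16 mm high with a half-length of 88.5 mm. I'll grip C, lift it slightly and turn it so its long side faces the opening.

>>> servo_tool(
  targets=[
    {"dp":[-0.07,-0.13,2.9],"roll":0},
    {"dp":[0,0,2.9],"roll":0},
    {"dp":[0,0,2.9],"roll":0},
    {"dp":[0,0,1.8],"roll":0},
    {"dp":[0,0,0.8],"roll":0},
  ],
)

```text
time: 14.52
eef_pos: [0.2595, -0.2372, 0.1052]
ee_rot: [-3.14, -0.003, 1.548]
wrist_force: [-0.3, 0.4, 0.3]
opening: 1.005
grip_force: 0.0
```

>>> servo_tool(
  targets=[
    {"dp":[0,0,0],"roll":0},
    {"dp":[0,0,0],"roll":0},
    {"dp":[0,0,0],"roll":0},
    {"dp":[0,0,0],"roll":0},
    {"dp":[0,0,0],"roll":0},
  ],
  jaw=0,
)

```text
time: 14.93
eef_pos: [0.2596, -0.2389, 0.1082]
ee_rot: [3.141, 0.001, 1.547]
wrist_force: [-0.9, -0.1, -0.1]
opening: 0.297
grip_force: 0.0
```

>>> servo_tool(
  targets=[
    {"dp":[0,0,0],"roll":0},
    {"dp":[0,0,0],"roll":0},
    {"dp":[0,0,0],"roll":0},
    {"dp":[0,0,0],"roll":0},
    {"dp":[0,0,0],"roll":0},
  ],
)

```text
time: 15.35
eef_pos: [0.2592, -0.2388, 0.1081]
ee_rot: [-3.141, 0.001, 1.547]
wrist_force: [-6.0, 2.1, 8.9]
opening: 0.215
grip_force: 59.5
```

>>> servo_tool(
  targets=[
    {"dp":[0,0,-0.5],"roll":0},
    {"dp":[0,0,-0.5],"roll":0},
    {"dp":[0,0,-0.5],"roll":0},
    {"dp":[0,0,-0.5],"roll":0},
    {"dp":[0,0,0],"roll":0},
  ],
)

```text
time: 15.77
eef_pos: [0.2595, -0.2388, 0.1284]
ee_rot: [3.141, 0.001, 1.547]
wrist_force: [1.7, -0.1, -8.7]
opening: 0.215
grip_force: 59.6
```

Run:
```python
from h import *
print(sensors.get_state()['joints'].round(2))
plan((.350,-.1766,.125))
```

```text
[-0.96 -0.26  2.09 -0.    1.31 -0.94]
yang -1.38 pos [ 0.2595 -0.2388  0.1284] dp after roll [6.43 8.9  0.34]
```

>>> servo_tool(
  targets=[
    {"dp":[1.2,1.1,0],"roll":0},
    {"dp":[1.3,1.2,0],"roll":0},
    {"dp":[1.3,1.2,0],"roll":0},
    {"dp":[1.3,1.2,0],"roll":0},
    {"dp":[1.3,1.2,0],"roll":0},
  ],
)

```text
time: 16.18
eef_pos: [0.3202, -0.1752, 0.1273]
ee_rot: [-3.141, 0.0, 1.547]
wrist_force: [0.3, -1.1, -9.9]
opening: 0.212
grip_force: 60.1
```

>>> servo_tool(
  targets=[
    {"dp":[0,0,0],"roll":-0.112},
    {"dp":[0,0,0],"roll":-0.112},
    {"dp":[0,0,0],"roll":-0.112},
    {"dp":[0,0,0],"roll":-0.112},
    {"dp":[0,0,0],"roll":-0.112},
  ],
)

```text
time: 16.6
eef_pos: [0.3198, -0.1758, 0.1272]
ee_rot: [-3.141, -0.0, 2.113]
wrist_force: [0.0, 0.2, -9.4]
opening: 0.21
grip_force: 60.5
```

>>> servo_tool(
  targets=[
    {"dp":[0,0,0],"roll":-0.112},
    {"dp":[0,0,0],"roll":-0.112},
    {"dp":[0,0,0],"roll":-0.112},
    {"dp":[0,0,0],"roll":-0.112},
    {"dp":[0,0,0],"roll":-0.112},
  ],
)

```text
time: 17.02
eef_pos: [0.3197, -0.1758, 0.1272]
ee_rot: [3.142, -0.0, 2.672]
wrist_force: [-0.4, -0.4, -10.3]
opening: 0.213
grip_force: 60.5
```

>>> servo_tool(
  targets=[
    {"dp":[0,0,0],"roll":-0.112},
    {"dp":[0,0,0],"roll":-0.112},
    {"dp":[0,0,0],"roll":-0.112},
    {"dp":[0,0,0],"roll":-0.112},
    {"dp":[0,0,0],"roll":-0.112},
  ],
)

```text
time: 17.43
eef_pos: [0.3197, -0.1759, 0.1272]
ee_rot: [3.142, -0.0, -3.051]
wrist_force: [-0.2, 0.4, -8.5]
opening: 0.213
grip_force: 60.5
```

>>> servo_tool(
  targets=[
    {"dp":[0,0,0],"roll":0},
    {"dp":[0,0,0],"roll":0},
  ],
)

```text
time: 17.6
eef_pos: [0.3198, -0.1759, 0.1272]
ee_rot: [3.142, -0.0, -3.06]
wrist_force: [-0.0, 0.6, -8.9]
opening: 0.217
grip_force: 60.5
```

Run:
```python
from h import *
print(sensors.get_state()['joints'].round(2))
C=np.array([.683,-.1475]);a=np.radians(5);X=np.array([np.cos(a),np.sin(a)])
for d in (-.33,-.152):
    t=C+d*X;print(t);plan((*t,.112),95)
P=cloud(shot('side','side1.png'))
q=P[(P[...,2]>.03)&(P[...,2]<.12)&(P[...,0]<.44)&(np.hypot(P[...,0]-.325,P[...,1]+.175)<.13)]
q=q[(q[:,2]>.082)&(q[:,2]<.095)];r=cv2.minAreaRect((q[:,:2]*1000).astype(np.float32));print(r)
```

```text
[-0.71 -0.22  2.06 -0.    1.3  -2.37]
[ 0.35425575 -0.1762614 ]
roll -0.006
yang 94.68 pos [ 0.3198 -0.1759  0.1272] dp after roll [-3.43 -0.34  1.52]
[ 0.53157841 -0.16074767]
roll -0.006
yang 94.68 pos [ 0.3198 -0.1759  0.1272] dp after roll [-21.23  -0.34   1.52]
((318.6963195800781, -174.31045532226562), (157.30360412597656, 128.67034912109375), 4.433253765106201)
```

C is square to the cabinet, so I'll lower it to just above the counter and push.

>>> servo_tool(
  targets=[
    {"dp":[-0.8,-0.15,0.4],"roll":-0.006},
    {"dp":[-1,-0.1,0.6],"roll":0},
    {"dp":[-1,-0.05,0.6],"roll":0},
    {"dp":[-1,0,0],"roll":0},
    {"dp":[-1,0,0],"roll":0},
  ],
)

```text
time: 18.07
eef_pos: [0.3687, -0.1744, 0.111]
ee_rot: [3.141, -0.001, -3.052]
wrist_force: [-0.2, -1.6, -10.2]
opening: 0.21
grip_force: 60.6
```

>>> servo_tool(
  targets=[
    {"dp":[-1,0,0],"roll":0},
    {"dp":[-1,0,0],"roll":0},
    {"dp":[-1,0,0],"roll":0},
    {"dp":[-1,0,0],"roll":0},
    {"dp":[-1,0,0],"roll":0},
  ],
)

```text
time: 18.48
eef_pos: [0.4186, -0.1699, 0.1114]
ee_rot: [-3.141, -0.0, -3.05]
wrist_force: [-3.1, -0.1, -7.6]
opening: 0.213
grip_force: 60.6
```

```bash
cat > m.py <<'E'
from h import *
C=np.array([.683,-.1475]);a=np.radians(5);X=np.array([np.cos(a),np.sin(a)]);Y=np.array([-X[1],X[0]])
c=shot('top');P=cloud(c)
d=P[...,:2]-C; lx,ly=d@X,d@Y
m=(P[...,2]>.045)&(P[...,2]<.06)&(lx>-.3)&(lx<.08)&(abs(ly)<.085)
n,l,st,ce=cv2.connectedComponentsWithStats(m.astype(np.uint8))
for k in range(1,n):
    if st[k,4]>60:
        q=P[l==k];r=cv2.minAreaRect((q[:,:2]*1000).astype(np.float32));print('cover',st[k,4],np.round([lx[l==k].min(),lx[l==k].max(),ly[l==k].min(),ly[l==k].max()],3),r)
m=(P[...,2]>.076)&(P[...,2]<.095)&(abs(lx)<.3)&(abs(ly)<.06)
if m.any(): print('fin',m.sum(),np.percentile(lx[m],[2,50,98]).round(3),np.percentile(ly[m],[2,50,98]).round(3))
hsv=cv2.cvtColor(c['frame'],cv2.COLOR_RGB2HSV);b=(hsv[...,0]>95)&(hsv[...,0]<125)&(hsv[...,1]>110)
b[:, :255]=0;b[200:]=0;b[:,365:]=0
v,u=np.nonzero(b);print('blue px',len(u),u.mean() if len(u) else '',v.mean() if len(u) else '')
s=sensors.get_state();dd=s['eef_pos'][:2]-C;print('tool local',dd@X,dd@Y,s['eef_pos'],s['wrist_force'])
E
python3 m.py
```

```text
cover 861 [-0.178 -0.083 -0.056  0.06 ] ((552.9257202148438, -157.04705810546875), (94.77998352050781, 115.933349609375), 5.1162919998168945)
fin 92 [-0.294 -0.132 -0.124] [-0.02   0.007  0.057]
blue px 0  
tool local -0.2638270454101918 0.0005197054061763175 [ 0.4201316  -0.16997631  0.11152981] [ -1.24122409  -0.49515432 -10.27305358]
```

The push works: A's centre is at −0.130 with the tool at −0.264, and it stays square. 11.6 cm to go.

>>> servo_tool(
  targets=[
    {"dp":[-1,0,0],"roll":0},
    {"dp":[-1,0,0],"roll":0},
    {"dp":[-1,0,0],"roll":0},
    {"dp":[-1,0,0],"roll":0},
    {"dp":[-1,0,0],"roll":0},
  ],
)

```text
time: 18.95
eef_pos: [0.4684, -0.1654, 0.1113]
ee_rot: [3.142, -0.0, -3.05]
wrist_force: [-1.9, -0.2, -8.6]
opening: 0.211
grip_force: 60.6
```

>>> servo_tool(
  targets=[
    {"dp":[-1,0,0],"roll":0},
    {"dp":[-1,0,0],"roll":0},
    {"dp":[-1,0,0],"roll":0},
    {"dp":[-1,0,0],"roll":0},
    {"dp":[-0.8,0,0],"roll":0},
  ],
)

```text
time: 19.37
eef_pos: [0.5164, -0.161, 0.1113]
ee_rot: [-3.141, 0.0, -3.05]
wrist_force: [-5.2, -1.0, -6.3]
opening: 0.213
grip_force: 61.0
```

>>> servo_tool(
  targets=[
    {"dp":[-0.7,0,0],"roll":0},
    {"dp":[-0.6,0,0],"roll":0},
    {"dp":[-0.4,0,0],"roll":0},
    {"dp":[0,0,0],"roll":0},
    {"dp":[0,0,0],"roll":0},
  ],
)

```text
time: 19.78
eef_pos: [0.5324, -0.1595, 0.1113]
ee_rot: [-3.142, 0.0, -3.05]
wrist_force: [0.7, 0.1, -9.3]
opening: 0.213
grip_force: 60.6
```

```bash
python3 m.py
```

```text
fin 81 [-0.225 -0.201 -0.163] [-0.057  0.009  0.056]
blue px 0  
tool local -0.15132802261771283 0.0011433787016361168 [ 0.53214817 -0.15955008  0.11127695] [-0.38337184 -0.27593033 -9.54937182]
```

A should now be at about −0.016. I'll pull C back, set it down and release it.

>>> servo_tool(
  targets=[
    {"dp":[1,0,0],"roll":0},
    {"dp":[2,0,0],"roll":0},
    {"dp":[2,0,0],"roll":0},
    {"dp":[2,0,0],"roll":0},
    {"dp":[2,0,0],"roll":0},
  ],
)

```text
time: 20.25
eef_pos: [0.4411, -0.1677, 0.1113]
ee_rot: [-3.141, 0.0, -3.05]
wrist_force: [0.7, -0.9, -9.4]
opening: 0.213
grip_force: 60.6
```

>>> servo_tool(
  targets=[
    {"dp":[2,0,0],"roll":0},
    {"dp":[2,0,0],"roll":0},
    {"dp":[2,0,0],"roll":0},
    {"dp":[2,0,0],"roll":0},
    {"dp":[2,0,0],"roll":0},
  ],
)

```text
time: 20.67
eef_pos: [0.3415, -0.1767, 0.1113]
ee_rot: [-3.141, 0.0, -3.05]
wrist_force: [-0.2, 0.0, -9.5]
opening: 0.212
grip_force: 60.6
```

>>> servo_tool(
  targets=[
    {"dp":[1,0,0],"roll":0},
    {"dp":[0,0,0.15],"roll":0},
    {"dp":[0,0,0.15],"roll":0},
    {"dp":[0,0,0],"roll":0},
    {"dp":[0,0,0],"roll":0},
  ],
)

```text
time: 21.08
eef_pos: [0.3333, -0.178, 0.1086]
ee_rot: [-3.141, -0.0, -3.05]
wrist_force: [-5.4, -1.0, -2.1]
opening: 0.211
grip_force: 61.6
```

>>> servo_tool(
  targets=[
    {"dp":[0,0,0],"roll":0},
    {"dp":[0,0,0],"roll":0},
    {"dp":[0,0,0],"roll":0},
    {"dp":[0,0,0],"roll":0},
    {"dp":[0,0,0],"roll":0},
  ],
  jaw=1,
)

```text
time: 21.5
eef_pos: [0.3333, -0.1778, 0.1085]
ee_rot: [-3.141, 0.0, -3.05]
wrist_force: [-0.5, -0.3, 0.2]
opening: 0.908
grip_force: 0.0
```

>>> servo_tool(
  targets=[
    {"dp":[0,0,-2],"roll":0},
    {"dp":[0,0,-3],"roll":0},
    {"dp":[0,0,-3],"roll":0},
    {"dp":[0,0,-3],"roll":0},
    {"dp":[0,0,-3],"roll":0},
  ],
)

```text
time: 21.92
eef_pos: [0.3329, -0.1776, 0.2499]
ee_rot: [-3.141, 0.0, -3.05]
wrist_force: [0.7, -1.1, 0.3]
opening: 1.004
grip_force: 0.0
```

Run:
```python
from h import *
import cv2
a=shot('top');b=shot('side')
im=np.hstack([cv2.resize(a['frame'][80:240,250:370],(390,520),interpolation=2),cv2.resize(b['frame'][105:235,90:220],(400,520),interpolation=2)])
cv2.imwrite('pics/chk.png',im[...,::-1])
print(sensors.get_state()['joints'].round(2)); plan((.595,-.155,.40),5)
```

```text
[-0.69 -0.28  1.85 -0.    1.57 -2.36]
roll -1.567
yang 95.23 pos [ 0.3341 -0.1786  0.2527] dp after roll [-1.000e-02 -2.626e+01 -1.461e+01]
```

View pics/chk.png

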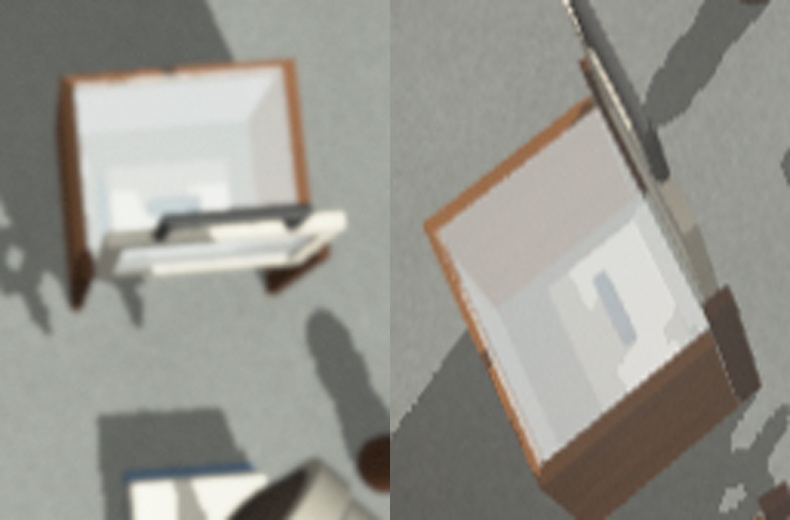

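The dish is inside: its fin is at crop px (178,203) in the top view and (614,308) in the side view, squarely aligned. I'll work out where that is from both rays, then go back above the handle.

Run:
```python
from h import *
C=np.array([.683,-.1475]);a=np.radians(5);X=np.array([np.cos(a),np.sin(a)]);Y=np.array([-X[1],X[0]])
for n,u,v in(('top',304.8,142.5),('side',162.8,182)):
    c=load(n);p=cv2.undistortPoints(np.array([[[u,v]]]),c['mtx'],np.array([float(c['k1']),0,0,0]))[0,0]
    M=np.linalg.inv(c['world_to_cam']);o=M[:3,3];d=M[:3,:3]@np.r_[p,1];P=o+d*(.086-o[2])/d[2]
    print(n,P,(P[:2]-C)@X,(P[:2]-C)@Y)
```

```text
top [ 0.66375919 -0.15042008  0.086     ] -0.01942209595337087 -0.0012320171084323865
side [ 0.66583336 -0.14006046  0.086     ] -0.016452914421099776 0.008907399621612617
```

>>> servo_tool(
  targets=[
    {"dp":[0,0,-3],"roll":0.121},
    {"dp":[0,0,-3],"roll":0.121},
    {"dp":[0,0,-3],"roll":0.121},
    {"dp":[0,0,-3],"roll":0.121},
    {"dp":[0,0,-3],"roll":0.121},
  ],
)

```text
time: 22.43
eef_pos: [0.3329, -0.1776, 0.3995]
ee_rot: [-3.142, -0.0, 2.622]
wrist_force: [0.5, -0.2, 0.1]
opening: 1.0
grip_force: 0.0
```

>>> servo_tool(
  targets=[
    {"dp":[0,0,0],"roll":0.121},
    {"dp":[0,0,0],"roll":0.121},
    {"dp":[0,0,0],"roll":0.121},
    {"dp":[0,0,0],"roll":0.121},
    {"dp":[0,0,0],"roll":0.121},
  ],
)

```text
time: 22.85
eef_pos: [0.3331, -0.1778, 0.398]
ee_rot: [-3.141, -0.0, 2.017]
wrist_force: [0.2, 0.2, 0.9]
opening: 0.999
grip_force: 0.0
```

>>> servo_tool(
  targets=[
    {"dp":[0,0,0],"roll":0.121},
    {"dp":[0,0,0],"roll":0.121},
    {"dp":[0,0,0],"roll":0.121},
    {"dp":[0,0,0],"roll":0},
    {"dp":[0,0,0],"roll":0},
  ],
)

```text
time: 23.27
eef_pos: [0.3331, -0.1778, 0.3981]
ee_rot: [-3.141, -0.0, 1.664]
wrist_force: [0.5, 0.1, 0.8]
opening: 1.001
grip_force: 0.0
```

Run:
```python
from h import *
plan((.5955,-.1545,.405),5)
```

```text
roll 0.006
yang 5.33 pos [ 0.3331 -0.1778  0.3981] dp after roll [ 0.03 26.35 -0.69]
```

The dish is at x ≈ −0.017 and y ≈ 0, within limits. Now back over the handle.

>>> servo_tool(
  targets=[
    {"dp":[0,2.6,-0.7],"roll":0.006},
    {"dp":[0,2.6,0],"roll":0},
    {"dp":[0,2.6,0],"roll":0},
    {"dp":[0,2.6,0],"roll":0},
    {"dp":[0,2.6,0],"roll":0},
  ],
)

```text
time: 23.68
eef_pos: [0.4639, -0.1665, 0.4051]
ee_rot: [-3.141, 0.0, 1.659]
wrist_force: [-0.2, -0.8, 0.2]
opening: 1.0
grip_force: 0.0
```

>>> servo_tool(
  targets=[
    {"dp":[0,2.65,0],"roll":0},
    {"dp":[0,2.65,0],"roll":0},
    {"dp":[0,2.65,0],"roll":0},
    {"dp":[0,2.65,0],"roll":0},
    {"dp":[0,2.65,0],"roll":0},
  ],
)

```text
time: 24.1
eef_pos: [0.596, -0.1556, 0.4049]
ee_rot: [-3.141, -0.0, 1.659]
wrist_force: [-0.2, -1.0, 0.4]
opening: 0.999
grip_force: 0.0
```

>>> servo_tool(
  targets=[
    {"dp":[0,0,0],"roll":0},
    {"dp":[0,0,0],"roll":0},
  ],
)

```text
time: 24.27
eef_pos: [0.5956, -0.1557, 0.4038]
ee_rot: [-3.14, -0.001, 1.659]
wrist_force: [0.1, 0.6, -0.1]
opening: 0.997
grip_force: 0.0
```

>>> servo_tool(
  targets=[
    {"dp":[0,0,1.6],"roll":0},
    {"dp":[0,0,1.6],"roll":0},
    {"dp":[0,0,1.6],"roll":0},
    {"dp":[0,0,1.5],"roll":0},
    {"dp":[0,0,0],"roll":0},
  ],
)

```text
time: 24.68
eef_pos: [0.5933, -0.1558, 0.3398]
ee_rot: [-3.138, -0.001, 1.656]
wrist_force: [-0.2, -0.6, -0.6]
opening: 1.002
grip_force: 0.0
```

>>> servo_tool(
  targets=[
    {"dp":[0,0,0],"roll":0},
    {"dp":[0,0,0],"roll":0},
    {"dp":[0,0,0],"roll":0},
    {"dp":[0,0,0],"roll":0},
    {"dp":[0,0,0],"roll":0},
  ],
  jaw=0,
)

```text
time: 25.1
eef_pos: [0.5947, -0.1559, 0.343]
ee_rot: [3.141, 0.001, 1.654]
wrist_force: [0.7, -0.6, -0.5]
opening: 0.302
grip_force: 0.0
```

>>> servo_tool(
  targets=[
    {"dp":[0,0,0],"roll":0},
    {"dp":[0,0,0],"roll":0},
    {"dp":[0,0,0],"roll":0},
    {"dp":[0,0,0],"roll":0},
    {"dp":[0,0,0],"roll":0},
  ],
)

```text
time: 25.52
eef_pos: [0.5958, -0.1558, 0.3428]
ee_rot: [3.138, 0.001, 1.655]
wrist_force: [12.9, -0.5, 0.6]
opening: 0.118
grip_force: 58.4
```

>>> servo_tool(
  targets=[
    {"dp":[0,0,1],"roll":0},
    {"dp":[0,0,1],"roll":0},
    {"dp":[0,0,1],"roll":0},
    {"dp":[0,0,1],"roll":0},
    {"dp":[0,0,1],"roll":0},
  ],
)

```text
time: 25.93
eef_pos: [0.5958, -0.1558, 0.2927]
ee_rot: [3.138, 0.001, 1.654]
wrist_force: [13.1, 0.8, 4.6]
opening: 0.118
grip_force: 58.8
```

>>> servo_tool(
  targets=[
    {"dp":[0,0,1],"roll":0},
    {"dp":[0,0,1],"roll":0},
    {"dp":[0,0,1],"roll":0},
    {"dp":[0,0,1],"roll":0},
    {"dp":[0,0,1],"roll":0},
  ],
)

```text
time: 26.35
eef_pos: [0.5958, -0.1557, 0.2428]
ee_rot: [3.138, 0.001, 1.654]
wrist_force: [10.4, 0.3, 3.9]
opening: 0.117
grip_force: 58.8
```

>>> servo_tool(
  targets=[
    {"dp":[0,0,1],"roll":0},
    {"dp":[0,0,1],"roll":0},
    {"dp":[0,0,1],"roll":0},
    {"dp":[0,0,0.6],"roll":0},
    {"dp":[0,0,0.4],"roll":0},
  ],
)

```text
time: 26.77
eef_pos: [0.5958, -0.1558, 0.2024]
ee_rot: [3.138, 0.001, 1.654]
wrist_force: [10.9, 1.2, 4.3]
opening: 0.117
grip_force: 58.7
```

>>> servo_tool(
  targets=[
    {"dp":[0,0,0.2],"roll":0},
    {"dp":[0,0,0.2],"roll":0},
    {"dp":[0,0,0.1],"roll":0},
    {"dp":[0,0,0],"roll":0},
  ],
)

```text
time: 27.1
eef_pos: [0.5958, -0.1558, 0.1978]
ee_rot: [3.138, 0.001, 1.654]
wrist_force: [11.9, 0.6, -0.7]
opening: 0.119
grip_force: 58.6
```

>>> servo_tool(
  targets=[
    {"dp":[0,0,0.1],"roll":0},
    {"dp":[0,0,0.1],"roll":0},
    {"dp":[0,0,0],"roll":0},
  ],
)

```text
time: 27.35
eef_pos: [0.5958, -0.1558, 0.196]
ee_rot: [3.138, 0.001, 1.654]
wrist_force: [11.1, 1.0, 0.8]
opening: 0.122
grip_force: 58.7
```

>>> servo_tool(
  targets=[
    {"dp":[0,0,0.1],"roll":0},
    {"dp":[0,0,0.1],"roll":0},
    {"dp":[0,0,0],"roll":0},
  ],
)

```text
time: 27.6
eef_pos: [0.5959, -0.1558, 0.194]
ee_rot: [3.138, 0.001, 1.654]
wrist_force: [10.8, 2.1, 1.2]
opening: 0.116
grip_force: 58.7
```

Run:
```python
from h import *
print(sensors.get_state()['wrist_force'],sensors.get_state()['eef_pos'])
C=np.array([.683,-.1475]);a=np.radians(5);X=np.array([np.cos(a),np.sin(a)]);Y=np.array([-X[1],X[0]])
P=cloud(shot('side'));d=P[...,:2]-C;lx,ly=d@X,d@Y
m=(abs(lx+.088)<.012)&(abs(ly)<.085)&(P[...,2]>.11)&(P[...,2]<.175)
print(m.sum(),np.histogram(P[m][:,2],bins=np.arange(.11,.176,.005)))
```

```text
[10.80069371  2.06146284  1.20562288] [ 0.59585    -0.15576739  0.19398883]
91 (array([ 0,  0,  0,  0,  0,  2,  7, 43, 14, 14,  2,  6,  3]), array([0.11 , 0.115, 0.12 , 0.125, 0.13 , 0.135, 0.14 , 0.145, 0.15 ,
       0.155, 0.16 , 0.165, 0.17 , 0.175]))
```

>>> servo_tool(
  targets=[
    {"dp":[0,0,0.1],"roll":0},
    {"dp":[0,0,0.1],"roll":0},
    {"dp":[0,0,0],"roll":0},
  ],
)

```text
time: 27.9
eef_pos: [0.5959, -0.1558, 0.193]
ee_rot: [3.138, 0.001, 1.654]
wrist_force: [6.0, 2.3, 9.7]
opening: 0.119
grip_force: 59.7
```

>>> servo_tool(
  targets=[
    {"dp":[0,0,0.1],"roll":0},
    {"dp":[0,0,0],"roll":0},
  ],
)

```text
time: 28.07
eef_pos: [0.5959, -0.1558, 0.193]
ee_rot: [3.137, 0.002, 1.654]
wrist_force: [2.3, 4.3, 20.5]
opening: 0.12
grip_force: 60.6
```

The sash is on its stop at 20 N with the tool no longer moving down. Release, go up and check.

>>> servo_tool(
  targets=[
    {"dp":[0,0,-0.1],"roll":0},
    {"dp":[0,0,0],"roll":0},
    {"dp":[0,0,0],"roll":0},
    {"dp":[0,0,0],"roll":0},
    {"dp":[0,0,0],"roll":0},
  ],
  jaw=1,
)

```text
time: 28.48
eef_pos: [0.5945, -0.1559, 0.191]
ee_rot: [-3.141, -0.0, 1.654]
wrist_force: [-0.1, -0.5, -0.2]
opening: 0.821
grip_force: 0.0
```

>>> servo_tool(
  targets=[
    {"dp":[0,0,0],"roll":0},
    {"dp":[0,0,0],"roll":0},
    {"dp":[0,0,-2],"roll":0},
    {"dp":[0,0,-3],"roll":0},
    {"dp":[0,0,-3],"roll":0},
  ],
)

```text
time: 28.9
eef_pos: [0.5942, -0.1557, 0.2717]
ee_rot: [-3.14, -0.001, 1.654]
wrist_force: [0.9, -0.6, 1.0]
opening: 0.999
grip_force: 0.0
```

>>> servo_tool(
  targets=[
    {"dp":[0,-3,-3],"roll":0},
    {"dp":[0,-3,0],"roll":0},
    {"dp":[0,-3,0],"roll":0},
    {"dp":[0,-3,0],"roll":0},
    {"dp":[0,-3,0],"roll":0},
  ],
)

```text
time: 29.32
eef_pos: [0.4443, -0.1681, 0.3007]
ee_rot: [3.142, 0.0, 1.654]
wrist_force: [-0.3, -1.2, 0.8]
opening: 0.999
grip_force: 0.0
```

>>> servo_tool(
  targets=[
    {"dp":[0,-3,0],"roll":0},
    {"dp":[0,-2,0],"roll":0},
    {"dp":[0,0,0],"roll":0},
    {"dp":[0,0,0],"roll":0},
  ],
)

```text
time: 29.65
eef_pos: [0.3953, -0.1725, 0.3013]
ee_rot: [3.14, 0.001, 1.653]
wrist_force: [0.2, -0.7, 0.1]
opening: 0.997
grip_force: 0.0
```

Run:
```python
from h import *
C=np.array([.683,-.1475]);a=np.radians(5);X=np.array([np.cos(a),np.sin(a)]);Y=np.array([-X[1],X[0]])
c=shot('top','end.png');P=cloud(c)
d=P[...,:2]-C;lx,ly=d@X,d@Y
m=(abs(lx+.088)<.02)&(abs(ly)<.047)&(P[...,2]>.17)
print('handle',m.sum(),np.percentile(P[m][:,2],[50,90,98]))
im=c['frame'][80:240,140:370];cv2.imwrite('pics/endc.png',cv2.resize(im,None,fx=3.4,fy=3.4,interpolation=2)[...,::-1])
```

```text
handle 152 [0.19432555 0.19679518 0.19888373]
```

View pics/endc.png

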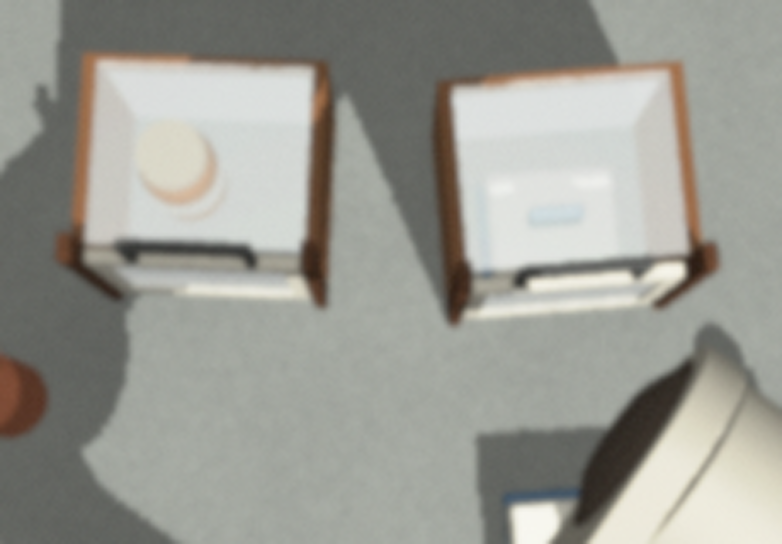

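The picture shows both sashes shut, with handles at crop px (185,250) and (580,270). The measured bar top is about 196 mm, as it should be when shut. The dish is flat in the right cabinet with its fin at (555,213), and the jar and mug are where they were. Handing in.

```bash
python3 -c "
from rig import workorder
print(workorder.close_job())"
```

```text
the job is handed in; nothing more can be done
None
```

The butter dish stands flat in the empty right-hand cabinet with its sash shut, and I've handed the job in; it returned no verdict. I pushed the dish in with one of the larger lookalike dishes, which I left on the counter in front.

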